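Check two sample-bottle caps on the thread gauge

TASK

Check the two caps standing on the thread gauge: turn each one clockwise as far as it goes. Leave the cap that turns fully home screwed down on the gauge; take the one that stops short off and set it down upright in the metal tray.

Things in the scene. Friction and masses are not known exactly. Their poses are not given: they have to be found in the camera images.
- cap_1: white plastic screw cap, 60 g: ribbed skirt 52 mm across, 33 mm high, topped by an upright grip bar 44 x 12 mm, 25 mm high. Origin: on the axis at the lower rim; z up, x along the bar. Starts on either post of the gauge, rim 5 mm above the seat, bar 0.06-0.16 rad clockwise of gauge x. One of the two caps, alike to look at, has a bad thread; only turning shows which.
- cap_2: white plastic screw cap, 60 g: ribbed skirt 52 mm across, 33 mm high, topped by an upright grip bar 44 x 12 mm, 25 mm high. Origin: on the axis at the lower rim; z up, x along the bar. Starts on either post of the gauge, rim 5 mm above the seat, bar 0.06-0.16 rad clockwise of gauge x. One of the two caps, alike to look at, has a bad thread; only turning shows which.
- gauge: fixed grey plate 90 (x) x 200 (y) x 15 mm with two upright threaded metal posts, 40 mm across, 44 mm high, at x 0, y +60 and -60 mm. Origin: centre of underside, z up. A cap fully home rests 18 mm above it. Turned clockwise (from above) of gauge x, a sound cap stays level to 0.5 rad, sinks 5 mm by 1.1, stops at 1.4 rad; a bad one stops at 0.5 rad, still high, and lifts straight off.
- tray: square metal reject tray that stays put, 120 x 120 mm, open on top, walls 20 mm high and 3 mm thick, floor 3 mm thick, empty. Origin: centre of its underside, x and y along its sides, z up.
Mind the look-alikes: they are no part of the job. Leave any blue look-alike of the cap_2 alone.

How it is judged:
By the outcome, as a careful person would: the job done as asked, in the order asked, and still so for the second after the job is handed in, with the robot touching nothing.
It also fails if it takes over 58 s, if anything falls off the work surface, if the arm or the gripper's body presses on something with over 40 N, if the wrist force passes 120 N, or if a joint passes its speed limit or range.

ROBOT

A 6-joint arm with a two-finger parallel gripper is mounted at the origin on the work surface. World frame = base frame: x ahead of the robot, y to its left, z up, the work surface at z = 0. Lengths are in m, angles in degrees, forces in N, time in s.
With the tool pointing down it reaches from about 0.4 to 0.825 m from the base axis. Payload 7 kg.
Tool frame: the origin (TCP) lies on the front face of the gripper's body, between the roots of the fingers; the fingertips stand 66 mm ahead of it and the grasp point (between the pads) lies 47 mm ahead of it; z points along the fingers, y is the line along which they close (so a half turn about z gives the same grasp; the last joint's range is limited). The gripper opens to 88 mm and grips with 3 to 60 N. Pads are 19 mm wide; open, the fingers measure 130 mm over their backs; the gripper's body (78 mm by 193 mm) begins 47 mm behind the grasp point.
Start: joints at [92.424, 20.546, 0.682, 0, -70.136, -16.507], TCP at [0.164, 0.655, 0.292] pointing down, gripper open.
Joint ranges: [-176.03, 176.03], [-82.01, 121.73], [-58.28, 71.71], [-173.87, 95.51], [-174.79, -0.11], [-173.66, 173.66]. Speed limits (degrees/s): [136.94, 136.94, 172.46, 180, 180, 180].

INTERFACE

Orientations are given as [roll, pitch, yaw] about the fixed x, y, z axes, in that order (R = Rz(yaw) Ry(pitch) Rx(roll)).
In Python, from plant import ctrl gives the robot as it stands.
- The arm moves only by the tool send_rows, never from a script. Its argument "deltas" is a list of rows, each a list of 2 entries, a list of its own where there are three numbers: the shift along the tool's x, y, z each as a share of 800 mm, from -1 to 1, then the turn about the tool's z as a share of 90 degrees, from -1 to 1. A call has exactly 5 rows; each row is the pose to reach, as a shift and turn from the pose commanded when the call began, along the tool's axes at that moment; what a row does not reach only later rows make up. A row lasts 1/12 s, in which the tool goes at most 41.7 mm and 7.16 degrees, less where a joint would pass 70% of its speed; a pose out of reach is approached as far as the arm can. A call with a number of a shift or a turn outside -1 to 1 is refused whole. A call with a gripper value outside its range is refused whole. "gripper" is the opening, from 0 (shut) to 1 (fully open), set as the call begins (left out, the last holds). The fingers move at their own pace and stop on an object; the grip force is fixed at half the most. Time passes only in rows, so rows that repeat a pose let the fingers close, or fill a call up. It gives the time, the measured TCP pose, the force, the opening and the grip force at its end, in the units of the state.
- ctrl.get_obs(): the state, without advancing time (a new reading comes with each control period).
- ctrl.snapshot(name): name is "side" or "top" or "wrist"; returns a dict with "color" (480x640x3 uint8, red, green, blue), "vertical_fov" (degrees; the focal length in pixels is half the picture's height over the tangent of half this angle, whatever the lens; pixels are square), "cx", "cy" (the principal point, pixels), "rvec" (rotation vector, rad) and "tvec" (3), from world to camera coordinates, as OpenCV has them. Camera axes: x right, y down, z forward; pixel columns grow to the right and rows downward; lengths in m; the calibration is good to about 2 mm. A picture is of the moment at which its call begins. There is no depth.
- ctrl.close_job(): hands the job in; it is judged then, once.
Trained networks look in a picture, given as the dict that the camera call returned (one of the last four; its "shot" number tells which), for a name from the list of things; names that differ only in an ending like _2 or _b are one class to them, and where a whole thing is asked for, a point or a joint stands for the part that bears it (a point fixed in the world has none). Each returns a list of dicts, best first, with "conf" (0 to 1); they miss things now and then, are a little off and sometimes report something else, mostly with a low value. They report only what shows in the picture. A call takes as long as a camera call. They do not tell look-alikes from the thing itself.
- ctrl.boxes_of(picture, thing): "xy" ([column, row] as shares, 0 to 1, of the picture: columns of its width, rows of its height, amid what is visible of it).
- ctrl.cut_out(picture, thing): "pixels" (480x640 bool, what is visible of it) and "xy" ([column, row] as shares, 0 to 1, of the picture: columns of its width, rows of its height, amid what is visible of it).
The state is a dict: "clock": time; "joint_pos": joint angles; "qvel": joint speeds; "tau": joint torques, N m; "tool_pos": TCP position; "orientation": TCP orientation; "force": force on the tool from outside, world axes, zero at the start; "moment": the same for the moment, N m; "opening": finger opening in m; "gripper_force": force on a finger pad.
Only numpy, scipy, OpenCV 4.12 (cv2) and the standard library are available. Lean on these libraries where they do the work, as an engineer would, in place of code of your own. Each camera call takes 0.05 s, during which the arm holds its last target. There are 200 camera calls.

## Working session

There is one attempt and no reset: what is moved stays moved. The work goes in short steps, Python scripts to look and compute and a tool call to move; the robot and the scene stay as the last step left them, time stands still between calls to the robot, and variables do not carry over. Pictures are saved under pics/ and viewed, at most 10 in all, crops included, and the job is handed in when it is done.

Besides the shell and the picture viewer there is one more tool, called after "Call:" as a command line: name --argument value ..., lists and objects as JSON in quotes. send_rows: Moves the arm, as the interface text tells. Shift numbers are shares of 800 mm and turn numbers shares of 90 degrees, none past 1 either way. Its arguments: {"type":"object","properties":{"deltas":{"type":"array","items":{"type":"array"}},"gripper":{"type":"number"}},"required":["deltas"]}

```bash
mkdir -p pics; ls; cat > h.py <<'E'
import numpy as np,cv2
from plant import ctrl
def P(s):
    f=240/np.tan(np.radians(s["vertical_fov"])/2)
    K=np.array([[f,0,s["cx"]],[0,f,s["cy"]],[0,0,1]])
    R=cv2.Rodrigues(np.array(s["rvec"],float))[0]
    return K,R,np.array(s["tvec"],float).reshape(3)
def ray(s,uv):
    K,R,t=P(s); d=R.T@np.linalg.inv(K)@np.array([uv[0],uv[1],1.]); return -R.T@t,d
def atz(s,uv,z):
    c,d=ray(s,uv); return c+d*(z-c[2])/d[2]
def tri(obs):
    A=np.zeros((3,3));b=np.zeros(3)
    for s,uv in obs:
        c,d=ray(s,uv);d=d/np.linalg.norm(d);M=np.eye(3)-np.outer(d,d);A+=M;b+=M@c
    return np.linalg.solve(A,b)
def proj(s,X):
    K,R,t=P(s);p=K@(R@np.asarray(X,float)+t);return p[:2]/p[2]
def save(s,n): cv2.imwrite("pics/"+n+".png",s["color"][:,:,::-1])
E
python3 - <<'E'
from h import *
np.set_printoptions(precision=4,suppress=True)
o=ctrl.get_obs();print(o)
for n in ["top","side","wrist"]:
    s=ctrl.snapshot(n);save(s,n+"0")
    print(n,s["vertical_fov"],s["cx"],s["cy"],-P(s)[1].T@P(s)[2])
    for th in ["cap_1","gauge","tray"]:
        for d in ctrl.boxes_of(s,th): print(th,round(d["conf"],2),np.array(d["xy"])*[640,480])
E
```

```text
pics
{'clock': 0.0, 'joint_pos': array([ 92.4236,  20.5914,   0.6328,  -0.019 , -70.1353, -16.5058]), 'qvel': array([ 0.0727,  0.0295, -0.0433, -0.002 , -0.058 ,  0.0556]), 'tau': array([ -0.0023, -58.2713,  29.3064,   6.9973,   0.0071,  -0.0002]), 'tool_pos': array([0.1642, 0.6543, 0.2912]), 'orientation': array([179.9049,  -0.0096, -14.0886]), 'force': array([ 0.4707,  0.7101, -1.1262]), 'moment': array([-0.0114,  0.0223,  0.0012]), 'gripper_force': 0.0, 'opening': 0.08786247614951807}
top 56.0723647855924 321.3652480487266 237.07073567020254 [0.3938 0.0269 0.8536]
cap_1 0.97 [407.616 303.696]
cap_1 0.84 [462.08  243.984]
cap_1 0.84 [382.4  179.52]
cap_1 0.67 [332.608 232.8  ]
cap_1 0.62 [394.688 244.992]
gauge 0.79 [425.408 246.192]
tray 0.65 [187.2   237.888]
side 57.211741855612395 317.04456347443767 239.038197291235 [ 0.3122 -0.5612  0.5587]
cap_1 0.93 [323.904 263.088]
cap_1 0.78 [272.  339.6]
cap_1 0.67 [334.976 299.616]
cap_1 0.65 [366.208 363.12 ]
cap_1 0.56 [396.672 287.28 ]
gauge 0.66 [347.008 351.6  ]
tray 0.77 [274.304 184.08 ]
tray 0.61 [346.304 352.992]
wrist 58.24670345290228 318.00104992189847 235.26342114165703 [0.2338 0.6373 0.3846]
```

View pics/top0.png

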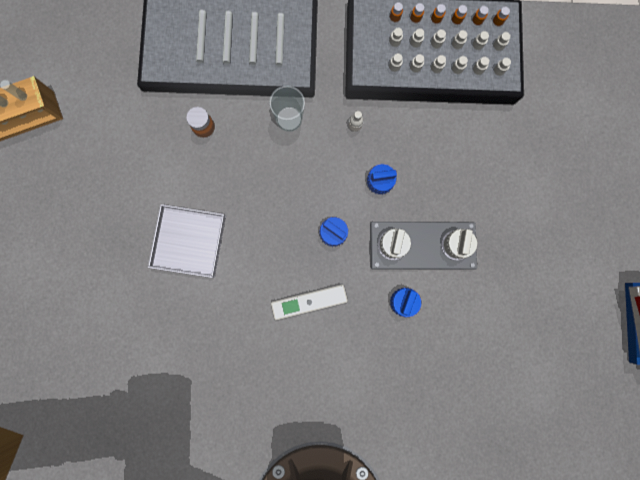

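View pics/side0.png

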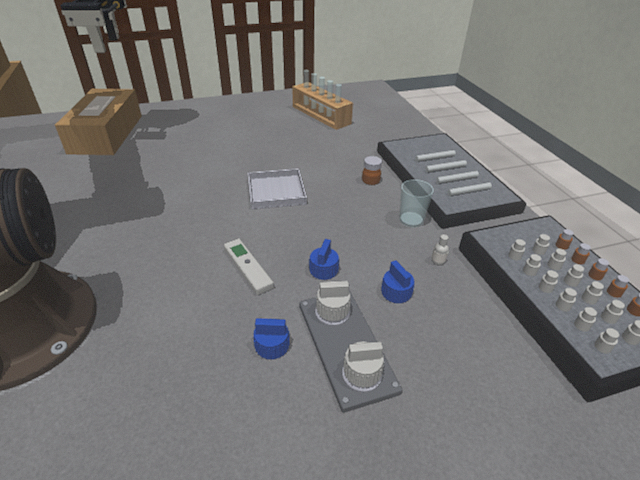

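The top view shows the white caps on the gauge at (396,243) and (462,243). The possible confusions are the blue look-alikes at (382,179), (334,231) and (406,302), plus the white-lidded jar at (200,118). I choose the two white ones on the gauge, with the tray at (187,241). The side view has the caps at (333,300) and (364,363), and the blue ones at (323,262), (272,338) and (398,284).

```bash
python3 - <<'E'
from h import *
np.set_printoptions(precision=4,suppress=True)
t=ctrl.snapshot("top");s=ctrl.snapshot("side")
for c in [(371,222),(474,222),(477,269),(371,268)]: print("gauge c",atz(t,c,.015))
for c in [(162,206),(224,212),(214,277),(150,268)]: print("tray c",atz(t,c,.02))
M={}
for n,p in (("top",t),("side",s)):
    for d in ctrl.cut_out(p,"cap_1"):
        m=d["pixels"]; col=p["color"][m].mean(0)
        print(n,np.array(d["xy"])*[640,480],d["conf"],col,m.sum())
a=cv2.resize(t["color"][205:285,355:495],None,fx=5.6,fy=5.6,interpolation=cv2.INTER_CUBIC)[:300*2]
a=cv2.resize(t["color"][210:280,365:485],(600,350),interpolation=cv2.INTER_CUBIC)
b=cv2.resize(s["color"][270:395,290:410],(240,250),interpolation=cv2.INTER_CUBIC)
o=np.zeros((600,600,3),np.uint8);o[:350]=a;o[350:,:240]=b
save({"color":o},"crop1")
E
```

```text
gauge c [ 0.5226 -0.0838  0.015 ]
gauge c [ 0.5286 -0.2797  0.015 ]
gauge c [ 0.4396 -0.2842  0.015 ]
gauge c [ 0.4359 -0.085   0.015 ]
tray c [0.54   0.3073 0.02  ]
tray c [0.5323 0.1919 0.02  ]
tray c [0.4112 0.2039 0.02  ]
tray c [0.4244 0.3213 0.02  ]
top [394.112 245.712] 0.83 [186.7196 187.2517 185.6895] 731
top [331.392 230.784] 0.81 [ 54.4028  95.6953 191.1547] 653
top [383.104 177.984] 0.75 [ 40.8944  82.6452 173.0337] 682
top [460.096 245.28 ] 0.72 [169.4298 169.5474 165.5727] 791
side [366.976 364.992] 0.85 [149.509  149.4619 147.1195] 1548
side [269.888 338.304] 0.85 [ 53.5949  75.2486 137.8807] 1207
side [323.52  265.824] 0.76 [ 54.3053  75.0094 136.4   ] 855
side [335.872 300.   ] 0.75 [145.0033 145.0844 143.3077] 1209
```

View pics/crop1.png

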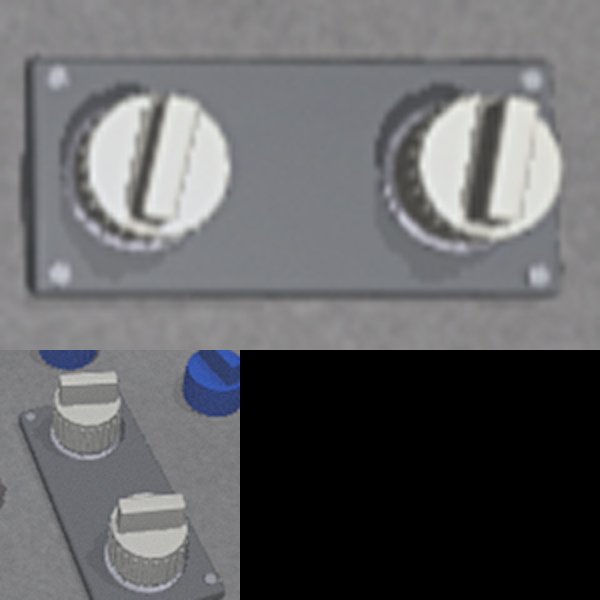

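The crop shows two white caps on the grey gauge, with bar tops at about (399,241) and (467,242) in the top view and (334,284) and (366,345) in the side view. Both bars lean slightly clockwise, and neither cap is blue. Next I triangulate them.

```bash
python3 - <<'E'
from h import *
np.set_printoptions(precision=4,suppress=True)
t=ctrl.snapshot("top");s=ctrl.snapshot("side")
for a,b in (((399.4,241.4),(334,284.5)),((467.4,241.8),(366,345.5))):
    print("bar",tri([(t,a),(s,b)]),atz(t,a,.081),atz(s,b,.081))
g=np.float32([(371.5,222),(475,222),(477,268.5),(371,268.5)])
W=np.array([atz(t,c,.015) for c in g]);print("gauge",W.mean(0))
for sgn in(1,-1): print(W.mean(0)[:2]+sgn*.06*np.array([-.022,1]))
for q in ([(399,229),(396,253)]),([(469,230),(466,254)]):
    a,b=atz(t,q[0],.081),atz(t,q[1],.081);print(np.degrees(np.arctan2(a[1]-b[1],a[0]-b[0])),np.linalg.norm(a-b))
# tray rim check from side
print("tray side",[atz(s,c,.02)[:2] for c in ((248,172),(303,170),(307,200),(250,206))])
E
```

```text
bar [ 0.4808 -0.1255  0.0782] [ 0.48   -0.1249  0.081 ] [ 0.4803 -0.1281  0.081 ]
bar [ 0.484  -0.2442  0.0799] [ 0.4828 -0.2435  0.081 ] [ 0.4847 -0.2451  0.081 ]
gauge [ 0.4817 -0.1839  0.015 ]
[ 0.4804 -0.1239]
[ 0.483  -0.2439]
-6.67467134372442 0.042241978514903834
-7.712709215796952 0.042501909992333914
tray side [array([0.4272, 0.3254]), array([0.5522, 0.2993]), array([0.5272, 0.1794]), array([0.4069, 0.1912])]
```

Call:
send_rows --deltas '[[[0.418,0.352,0],0],[[0.418,0.352,0],0],[[0.418,0.352,0],0],[[0.418,0.352,0],0],[[0.418,0.352,0],0]]'

```text
clock: 1.32
tool_pos: [0.2869, 0.484, 0.2923]
orientation: [-180.0, -0.0, -14.0]
force: [0.7, 0.5, -0.2]
opening: 0.0878
gripper_force: 0.0
```

```bash
cat > d.py <<'E'
import sys
from h import *
x,y,z,w=map(float,sys.argv[1:5])
o=ctrl.get_obs();p=o["tool_pos"];yw=o["orientation"][2];a=np.radians(yw);d=np.array([x,y,z])-p
print("t",o["clock"],"p",p.round(4),"rpy",o["orientation"].round(2),"j",o["joint_pos"].round(1))
print("delta",np.round(np.array([d[0]*np.cos(a)+d[1]*np.sin(a),d[0]*np.sin(a)-d[1]*np.cos(a),-d[2]])/.8,4),"turn",round(-((w-yw+180)%360-180)/90,4))
E
python3 d.py 0.43 0.25 0.28 -14
```

```text
t 1.3167 p [0.2869 0.484  0.2923] rpy [-179.98   -0.    -14.05] j [ 79.3  10.  -13.7   0.  -66.3  -3.3]
delta [0.2446 0.2404 0.0154] turn -0.0006
```

Call:
send_rows --deltas '[[[0.245,0.24,0.015],0],[[0.245,0.24,0.015],0],[[0.245,0.24,0.015],0],[[0.245,0.24,0.015],0],[[0.245,0.24,0.015],0]]'

```text
clock: 1.73
tool_pos: [0.3955, 0.3065, 0.2835]
orientation: [-179.9, -0.0, -14.1]
force: [1.6, 0.2, 0.8]
opening: 0.0874
gripper_force: 0.0
```

```bash
python3 d.py 0.4805 -0.125 0.17 -6.5
```

```text
t 1.7333 p [0.3955 0.3065 0.2835] rpy [-1.7994e+02 -2.0000e-02 -1.4060e+01] j [ 60.3   4.3 -21.7   0.  -64.   15.6]
delta [0.234  0.4974 0.1418] turn -0.084
```

Call:
send_rows --deltas '[[[0.234,0.497,0.142],-0.084],[[0.234,0.497,0.142],-0.084],[[0.234,0.497,0.142],-0.084],[[0.234,0.497,0.142],-0.084],[[0.234,0.497,0.142],-0.084]]'

```text
clock: 2.15
tool_pos: [0.4338, 0.1089, 0.2311]
orientation: [-179.9, -0.1, -6.5]
force: [1.2, 0.6, 0.5]
opening: 0.0877
gripper_force: 0.0
```

```bash
python3 d.py 0.4805 -0.125 0.17 -6.5
```

```text
t 2.15 p [0.4338 0.1089 0.2311] rpy [-1.7995e+02 -6.0000e-02 -6.4900e+00] j [ 39.5   1.7 -31.9   0.  -56.3  44. ]
delta [0.0911 0.2839 0.0764] turn 0.0001
```

Call:
send_rows --deltas '[[[0.091,0.284,0.076],0],[[0.091,0.284,0.076],0],[[0.091,0.284,0.076],0],[[0.091,0.284,0.076],0],[[0.091,0.284,0.076],0]]'

```text
clock: 2.57
tool_pos: [0.4734, -0.0892, 0.1796]
orientation: [-180.0, -0.1, -6.5]
force: [1.4, 0.6, 0.1]
opening: 0.0879
gripper_force: 0.0
```

```bash
python3 d.py 0.4805 -0.125 0.17 -6.5; python3 - <<'E'
from h import *
s=ctrl.snapshot("wrist");save(s,"w1")
for y in(-.125,-.244): print(proj(s,[.4805,y,.081]))
E
```

```text
t 2.5667 p [ 0.4734 -0.0892  0.1796] rpy [-1.7998e+02 -7.0000e-02 -6.5000e+00] j [ 12.8   8.6 -32.1   0.  -49.3  70.7]
delta [0.0139 0.0434 0.012 ] turn 0.0
[393.1164847 251.2963506]
[653.33233518 223.27833272]
```

View pics/w1.png

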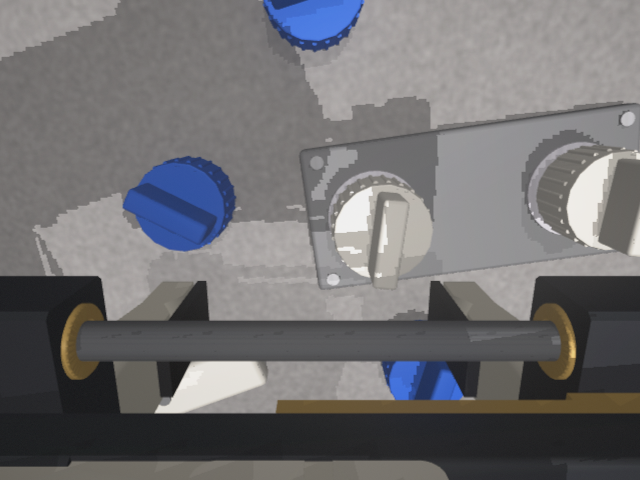

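The wrist view shows the near cap's bar top at about (389,240), predicted at (393,251), and the far cap at (600,200). A blue look-alike is at (182,203). I refine x and the bar angle from this picture.

```bash
python3 - <<'E'
from h import *
np.set_printoptions(precision=4,suppress=True)
im=cv2.imread("pics/w1.png")
s=ctrl.snapshot("wrist"); print(np.abs(s["color"][:,:,::-1].astype(int)-im).mean())
for c in ((301,152),(321,289)): print("gauge corner",atz(s,c,.015))
q=[(378,193),(408,198),(398,287),(370,280)]
w=np.array([atz(s,c,.081) for c in q]);print(w,w.mean(0))
for a,b in((0,3),(1,2)): v=w[a]-w[b];print(np.degrees(np.arctan2(v[1],v[0])))
cr=cv2.resize(s["color"][150:300,300:450],(600,600),interpolation=cv2.INTER_CUBIC);save({"color":cr},"w1c")
E
```

```text
6.70078125
gauge corner [ 0.5248 -0.0905  0.015 ]
gauge corner [ 0.4382 -0.0922  0.015 ]
[[ 0.5082 -0.1252  0.081 ]
 [ 0.5044 -0.1383  0.081 ]
 [ 0.4625 -0.131   0.081 ]
 [ 0.4675 -0.1182  0.081 ]] [ 0.4856 -0.1282  0.081 ]
-9.759482532888171
-9.822121237377532
```

View pics/w1c.png

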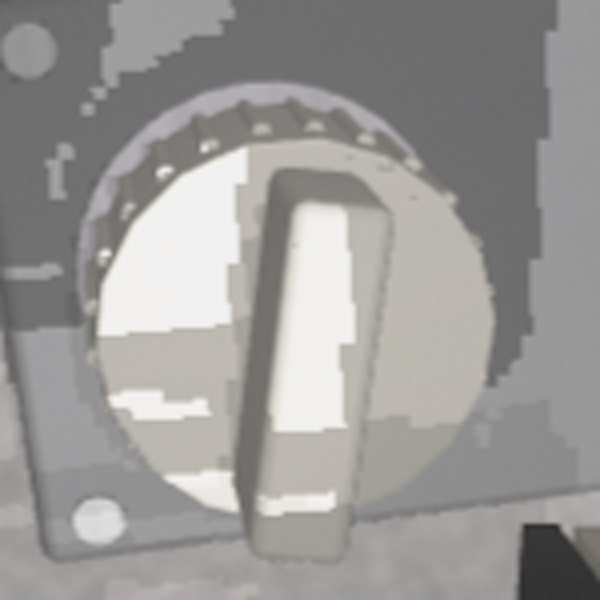

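The crop shows the bar's top face with corners at about (372,200), (397,202), (387,290) and (364,289) in picture pixels. The skirt disc is centred at about (374,232).

```bash
python3 - <<'E'
from h import *
np.set_printoptions(precision=4,suppress=True)
s=ctrl.snapshot("wrist")
q=[(372.5,200),(397.5,202.5),(387.5,290),(363.75,288.75)]
w=np.array([atz(s,c,.081) for c in q]);print(w,w.mean(0))
for a,b in((0,3),(1,2)): v=w[a]-w[b];print(np.degrees(np.arctan2(v[1],v[0])))
print("disc",atz(s,(373.7,231.7),.056))
for c in ((300,233),(312,289)): print("gauge corner?",atz(s,c,.015))
E
python3 d.py .482 -.1265 .126 -7
```

```text
[[ 0.5046 -0.1203  0.081 ]
 [ 0.5022 -0.1313  0.081 ]
 [ 0.4607 -0.1236  0.081 ]
 [ 0.4627 -0.1125  0.081 ]] [ 0.4825 -0.1219  0.081 ]
-10.475044062115813
-10.453858030398468
disc [ 0.4828 -0.1221  0.056 ]
gauge corner? [ 0.4757 -0.0812  0.015 ]
gauge corner? [ 0.4381 -0.084   0.015 ]
t 2.7167 p [ 0.4727 -0.0901  0.1786] rpy [ 1.7996e+02  1.1000e-01 -6.8500e+00] j [ 12.7   8.7 -32.1   0.  -49.4  70.5]
delta [0.017  0.0437 0.0657] turn 0.0017
```

Call:
send_rows --deltas '[[[0.0165,0.04,0],0.013],[[0.0165,0.04,0.01],0.013],[[0.0165,0.04,0.04],0.013],[[0.0165,0.04,0.0657],0.013],[[0.0165,0.04,0.0657],0.013]]'

```text
clock: 3.13
tool_pos: [0.4807, -0.1198, 0.1242]
orientation: [180.0, 0.3, -7.7]
force: [-1.6, 0.5, 0.9]
opening: 0.0875
gripper_force: 0.0
```

Call:
send_rows --deltas '[[[0,0,0],0],[[0,0,0],0],[[0,0,0],0],[[0,0,0],0],[[0,0,0],0]]' --gripper 0

```text
clock: 3.55
tool_pos: [0.4832, -0.1203, 0.128]
orientation: [-180.0, -0.1, -7.7]
force: [-0.1, 0.5, -0.7]
opening: 0.0595
gripper_force: 0.0
```

Call:
send_rows --deltas '[[[0,0,0],0],[[0,0,0],0],[[0,0,0],0],[[0,0,0],0],[[0,0,0],0]]'

```text
clock: 3.97
tool_pos: [0.4827, -0.1206, 0.127]
orientation: [180.0, -0.0, -7.7]
force: [-0.4, -0.1, 1.2]
opening: 0.0269
gripper_force: 0.0
```

```bash
python3 d.py .482 -.1235 .126 -8; python3 -c "
from h import *
o=ctrl.get_obs();print(o['force'],o['moment'],o['opening'],o['gripper_force'])"
```

```text
t 3.9667 p [ 0.4827 -0.1206  0.127 ] rpy [180.   -0.   -7.7] j [  8.6  14.1 -33.5   0.  -42.3  73.7]
delta [-0.0003  0.0037  0.0013] turn 0.0033
[-0.36276119 -0.10206394  1.15584939] [ 0.00357115  0.02162251 -0.01779643] 0.026886836995260614 0.0
```

Call:
send_rows --deltas '[[[0,0.003,0],0],[[0,0.003,0],0],[[0,0.003,0],0],[[0,0.003,0],0],[[0,0.003,0],0]]'

```text
clock: 4.38
tool_pos: [0.4823, -0.123, 0.127]
orientation: [180.0, 0.0, -7.7]
force: [-0.3, 0.2, -0.7]
opening: 0.0115
gripper_force: 30.0
```

```bash
python3 d.py .482 -.1235 .126 -8; python3 -c "
from h import *
o=ctrl.get_obs();print(o['force'],o['moment'],o['opening'],o['gripper_force'])"
```

```text
t 4.3833 p [ 0.4823 -0.123   0.127 ] rpy [ 1.8e+02  1.0e-02 -7.7e+00] j [  8.4  14.2 -33.5   0.  -42.3  73.9]
delta [-0.0003  0.0007  0.0012] turn 0.0033
[-0.26649047  0.20460927 -0.65389897] [-0.16423751 -0.03838167  0.02588327] 0.011523887579933655 29.998652637004852
```

Call:
send_rows --deltas '[[[0,0,0],0.06],[[0,0,0],0.12],[[0,0,0],0.18],[[0,0,0],0.23],[[0,0,0],0.26]]'

```text
clock: 4.8
tool_pos: [0.4822, -0.1234, 0.127]
orientation: [179.9, 0.0, -31.3]
force: [-0.5, -3.5, -0.1]
opening: 0.0124
gripper_force: 31.5
```

```bash
python3 d.py .482 -.1235 .126 -8; python3 -c "
from h import *
o=ctrl.get_obs();print(o['force'],o['moment'],o['opening'],o['gripper_force'])"
```

```text
t 4.8 p [ 0.4822 -0.1234  0.127 ] rpy [179.93   0.   -31.26] j [  8.3  14.2 -33.5   0.1 -42.4  50.3]
delta [-0.0001  0.0002  0.0013] turn -0.2585
[-0.45180574 -3.51367672 -0.07574796] [-1.40340891  0.02929983  0.80156434] 0.012410321789315108 31.515133380889893
```

Call:
send_rows --deltas '[[[0,0,0.0005],0.03],[[0,0,0.0005],0.05],[[0,0,0.0005],0.05],[[0,0,0.0005],0.05],[[0,0,0.0005],0.05]]'

```text
clock: 5.22
tool_pos: [0.4826, -0.1233, 0.127]
orientation: [180.0, -0.0, -35.5]
force: [-0.6, -6.1, 4.7]
opening: 0.0129
gripper_force: 33.0
```

```bash
python3 d.py .482 -.1235 .126 -8; python3 -c "
from h import *
o=ctrl.get_obs();print(o['force'],o['moment'],o['opening'],o['gripper_force'])"
```

```text
t 5.2167 p [ 0.4826 -0.1233  0.127 ] rpy [ 1.7997e+02 -4.0000e-02 -3.5450e+01] j [  8.4  14.2 -33.5   0.1 -42.3  46.1]
delta [-0.0004  0.0006  0.0012] turn -0.305
[-0.62691296 -6.07460013  4.67575569] [-2.10132533  0.18951737  0.8440567 ] 0.012920791021292847 33.032608358189464
```

Call:
send_rows --deltas '[[[0,0,0],0],[[0,0,0],0],[[0,0,0],0],[[0,0,0],0],[[0,0,-0.01],0]]' --gripper 0.6

```text
clock: 5.63
tool_pos: [0.4814, -0.1228, 0.1335]
orientation: [179.9, 0.1, -35.6]
force: [-0.7, -0.3, -0.2]
opening: 0.0406
gripper_force: 0.0
```

```bash
python3 d.py .484 -.21 .18 -8
```

```text
t 5.6333 p [ 0.4814 -0.1228  0.1335] rpy [ 1.7992e+02  1.4000e-01 -3.5620e+01] j [  8.4  13.6 -33.1  -0.1 -43.4  46. ]
delta [ 0.0662  0.0867 -0.0582] turn -0.3069
```

Call:
send_rows --deltas '[[[0,0,-0.05],0],[[0.02,0.025,-0.058],-0.077],[[0.04,0.055,-0.058],-0.154],[[0.066,0.087,-0.058],-0.231],[[0.066,0.087,-0.058],-0.307]]'

```text
clock: 6.05
tool_pos: [0.4851, -0.2134, 0.1819]
orientation: [180.0, -0.1, -7.7]
force: [0.9, 0.4, 0.4]
opening: 0.0527
gripper_force: 0.0
```

Call:
send_rows --deltas '[[[0,0,0],0],[[0,0,0],0],[[0,0,0],0],[[0,0,0],0],[[0,0,0],0]]'

```text
clock: 6.47
tool_pos: [0.4849, -0.2095, 0.1811]
orientation: [-180.0, -0.0, -8.0]
force: [0.5, -0.2, -1.1]
opening: 0.0526
gripper_force: 0.0
```

```bash
python3 d.py .4845 -.244 .126 -8; python3 - <<'E'
from h import *
s=ctrl.snapshot("wrist");t=ctrl.snapshot("top");d=ctrl.snapshot("side")
o=np.zeros((480,800,3),np.uint8);o[:,:480]=s["color"][:,160:]
o[:240,480:]=cv2.resize(t["color"][205:285,370:477],(320,240),interpolation=cv2.INTER_CUBIC)
o[240:,480:]=cv2.resize(d["color"][270:370,280:413],(320,240),interpolation=cv2.INTER_CUBIC)
save({"color":o},"w2")
print(atz(s,(0,0),.081),P(s))
E
```

```text
t 6.4667 p [ 0.4849 -0.2095  0.1811] rpy [-1.8e+02 -1.0e-02 -8.0e+00] j [ -2.1  12.7 -26.4  -0.  -50.9  84.1]
delta [0.0055 0.0427 0.0689] turn -0.0
[ 0.61837619 -0.09853429  0.081     ] (array([[430.78164059,   0.        , 318.00104992],
       [  0.        , 430.78164059, 235.26342114],
       [  0.        ,   0.        ,   1.        ]]), array([[-1.38972282e-01, -9.90296161e-01, -4.66650757e-04],
       [-9.54376289e-01,  1.33805708e-01,  2.66949306e-01],
       [-2.64296433e-01,  3.75439147e-02, -9.63710460e-01]]), array([-0.13988692,  0.48681829,  0.41897471]))
```

View pics/w2.png

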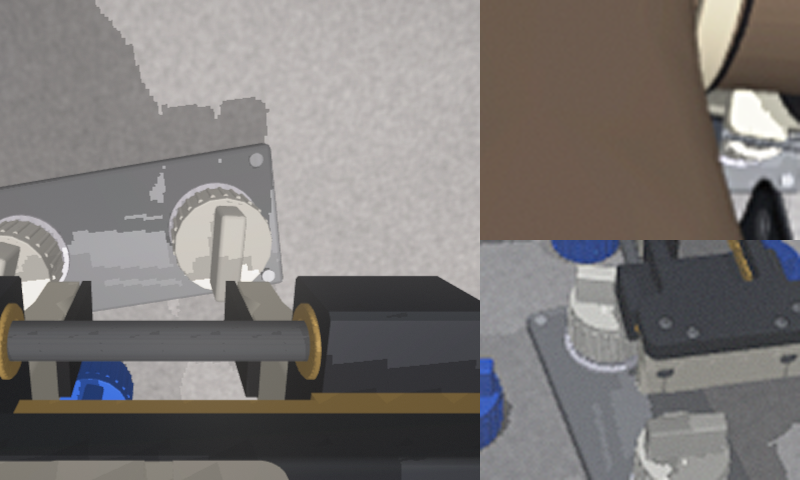

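The combined picture shows the far cap's bar top with corners at about (378,207), (406,208), (397,299) and (371,300) in the wrist picture. The near cap is mostly hidden.

```bash
python3 - <<'E'
from h import *
np.set_printoptions(precision=4,suppress=True)
s=ctrl.snapshot("wrist")
q=[(378,207),(406,208),(397,299),(371,300)]
w=np.array([atz(s,c,.081) for c in q]);print(w.mean(0))
for a,b in((0,3),(1,2)): v=w[a]-w[b];print(np.degrees(np.arctan2(v[1],v[0])))
print("disc",atz(s,(383,244),.056))
E
python3 d.py .4845 -.2435 .126 -8
```

```text
[ 0.489  -0.2433  0.081 ]
-10.0470774919666
-10.37727746677784
disc [ 0.4867 -0.2444  0.056 ]
t 6.6667 p [ 0.4849 -0.2099  0.1811] rpy [180.    -0.    -7.96] j [ -2.1  12.7 -26.4   0.  -50.9  84.2]
delta [0.0054 0.0417 0.0688] turn 0.0005
```

Call:
send_rows --deltas '[[[0.006,0.042,0],0],[[0.006,0.042,0.01],0],[[0.006,0.042,0.04],0],[[0.006,0.042,0.068],0],[[0.006,0.042,0.068],0]]' --gripper 0.4

```text
clock: 7.08
tool_pos: [0.4831, -0.2439, 0.1232]
orientation: [-180.0, 0.3, -8.0]
force: [-0.2, -0.0, 0.6]
opening: 0.0352
gripper_force: 0.0
```

Call:
send_rows --deltas '[[[0,0,0],0],[[0,0,0],0],[[0,0,0],0],[[0,0,0],0],[[0,0,0],0]]' --gripper 0

```text
clock: 7.5
tool_pos: [0.4854, -0.2442, 0.1277]
orientation: [180.0, -0.1, -7.9]
force: [-0.5, 0.7, 2.4]
opening: 0.0114
gripper_force: 30.0
```

```bash
cat > o.py <<'E'
from h import *
o=ctrl.get_obs();print(o['tool_pos'].round(4),o['orientation'].round(2),o['force'].round(1),o['moment'].round(2),round(o['opening'],4),o['gripper_force'].__round__(1))
E
python3 o.py
```

```text
[ 0.4854 -0.2442  0.1277] [ 1.7999e+02 -1.1000e-01 -7.9500e+00] [-0.5  0.7  2.4] [0.23 0.12 0.01] 0.0114 30.0
```

Call:
send_rows --deltas '[[[0,0,0],0.06],[[0,0,0],0.12],[[0,0,0],0.18],[[0,0,0],0.23],[[0,0,0],0.26]]'

```text
clock: 7.92
tool_pos: [0.4851, -0.2442, 0.1272]
orientation: [-180.0, -0.1, -31.6]
force: [-0.3, 0.2, -1.6]
opening: 0.0117
gripper_force: 30.0
```

```bash
python3 o.py
```

```text
[ 0.4851 -0.2442  0.1272] [-1.7997e+02 -5.0000e-02 -3.1620e+01] [-0.3  0.2 -1.6] [ 0.02  0.04 -0.01] 0.0117 30.0
```

Call:
send_rows --deltas '[[[0,0,0.0005],0.03],[[0,0,0.0005],0.05],[[0,0,0.0005],0.05],[[0,0,0.0005],0.05],[[0,0,0.0005],0.05]]'

```text
clock: 8.33
tool_pos: [0.4849, -0.2442, 0.1265]
orientation: [-180.0, -0.0, -35.8]
force: [-0.3, 0.5, -0.3]
opening: 0.0118
gripper_force: 30.0
```

```bash
python3 o.py
```

```text
[ 0.4849 -0.2442  0.1265] [-1.7999e+02 -2.0000e-02 -3.5800e+01] [-0.3  0.5 -0.3] [ 0.1  -0.    0.04] 0.0118 30.0
```

Call:
send_rows --deltas '[[[0,0,0.0014],0.07],[[0,0,0.0027],0.14],[[0,0,0.0039],0.21],[[0,0,0.005],0.28],[[0,0,0.0055],0.35]]'

```text
clock: 8.75
tool_pos: [0.4857, -0.2445, 0.1227]
orientation: [-179.9, -0.1, -67.6]
force: [-0.2, 0.1, 7.3]
opening: 0.0112
gripper_force: 30.0
```

```bash
python3 o.py
```

```text
[ 0.4857 -0.2445  0.1227] [-1.7993e+02 -8.0000e-02 -6.7570e+01] [-0.2  0.1  7.3] [0.13 0.18 0.1 ] 0.0112 30.0
```

Call:
send_rows --deltas '[[[0,0,0],0.06],[[0,0,0],0.11],[[0,0,0],0.14],[[0,0,0],0.16],[[0,0,0],0.16]]'

```text
clock: 9.17
tool_pos: [0.4856, -0.2442, 0.1227]
orientation: [-179.9, -0.0, -81.8]
force: [-0.6, 1.7, 5.3]
opening: 0.0117
gripper_force: 30.1
```

```bash
python3 o.py
```

```text
[ 0.4856 -0.2442  0.1227] [-1.7992e+02 -4.0000e-02 -8.1770e+01] [-0.6  1.7  5.3] [0.64 0.16 0.29] 0.0117 30.1
```

Call:
send_rows --deltas '[[[0,0,0],0.03],[[0,0,0],0.055],[[0,0,0],0.055],[[0,0,0],0.055],[[0,0,0],0.055]]'

```text
clock: 9.58
tool_pos: [0.4856, -0.2443, 0.1227]
orientation: [-179.9, -0.0, -86.5]
force: [-1.3, 2.3, 6.5]
opening: 0.0122
gripper_force: 31.7
```

```bash
python3 o.py
```

```text
[ 0.4856 -0.2443  0.1227] [-1.7992e+02 -5.0000e-02 -8.6500e+01] [-1.3  2.3  6.5] [0.58 0.18 0.79] 0.0122 31.7
```

Call:
send_rows --deltas '[[[0,0,0],0],[[0,0,0],0],[[0,0,0],0],[[0,0,0],0],[[0,0,-0.01],0]]' --gripper 0.5

```text
clock: 10.0
tool_pos: [0.4838, -0.244, 0.1285]
orientation: [179.8, 0.1, -86.7]
force: [-0.8, 0.1, -0.0]
opening: 0.0397
gripper_force: 0.0
```

```bash
python3 d.py .482 -.1 .19 -28
```

```text
t 10.0 p [ 0.4838 -0.244   0.1285] rpy [ 1.7983e+02  5.0000e-02 -8.6730e+01] j [ -6.   17.7 -27.8  -0.  -44.6   9.3]
delta [-0.1798 -0.008  -0.0768] turn -0.6525
```

Call:
send_rows --deltas '[[[0,0,-0.05],0],[[-0.01,0,-0.077],-0.07],[[-0.06,-0.003,-0.077],-0.14],[[-0.11,-0.006,-0.077],-0.21],[[-0.15,-0.008,-0.077],-0.28]]'

```text
clock: 10.42
tool_pos: [0.4842, -0.1227, 0.1925]
orientation: [-179.9, -0.0, -61.3]
force: [0.5, -0.1, -0.2]
opening: 0.0437
gripper_force: 0.0
```

```bash
python3 d.py .475 -.085 .185 -27
```

```text
t 10.4167 p [ 0.4842 -0.1227  0.1925] rpy [-1.799e+02 -3.000e-02 -6.128e+01] j [  8.4   9.3 -29.   -0.  -51.6  20.4]
delta [-0.0468 -0.0125  0.0094] turn -0.3809
```

Call:
send_rows --deltas '[[[-0.047,-0.012,0.009],-0.077],[[-0.047,-0.012,0.009],-0.154],[[-0.047,-0.012,0.009],-0.231],[[-0.047,-0.012,0.009],-0.308],[[-0.047,-0.012,0.009],-0.381]]'

```text
clock: 10.83
tool_pos: [0.4749, -0.0859, 0.1848]
orientation: [-180.0, -0.0, -26.8]
force: [-0.5, -0.1, -0.2]
opening: 0.0438
gripper_force: 0.0
```

Call:
send_rows --deltas '[[[0,0,0],0],[[0,0,0],0],[[0,0,0],0],[[0,0,0],0],[[0,0,0],0]]'

```text
clock: 11.25
tool_pos: [0.4748, -0.0866, 0.1842]
orientation: [180.0, 0.0, -27.3]
force: [0.1, -0.6, 0.5]
opening: 0.0442
gripper_force: 0.0
```

```bash
python3 d.py .4825 -.123 .126 -27; python3 - <<'E'
from h import *
s=ctrl.snapshot("wrist");save(s,"w3")
E
```

```text
t 11.25 p [ 0.4748 -0.0866  0.1842] rpy [180.     0.   -27.34] j [ 13.1   8.3 -31.6   0.  -50.1  49.6]
delta [0.0294 0.0361 0.0728] turn -0.0038
```

View pics/w3.png

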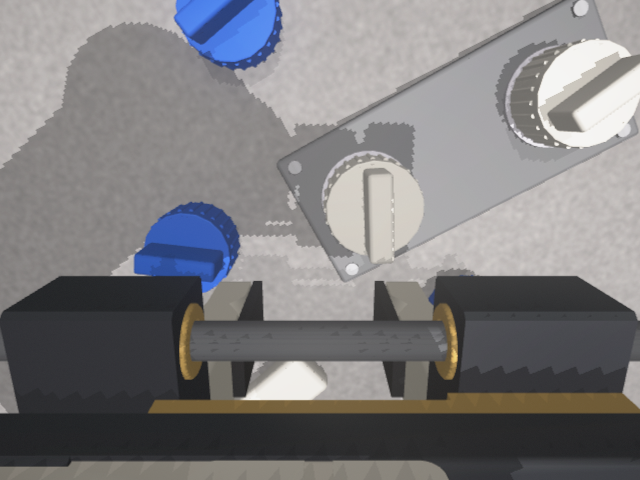

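The wrist view shows the near cap's bar at (379,215), about 29° clockwise, so it stopped at 0.5 rad and is the bad one. The far cap at (590,95) has turned almost a quarter turn and is home. I regrip the near cap and take it off.

Call:
send_rows --deltas '[[[0.029,0.036,0],0.01],[[0.029,0.036,0.01],0.01],[[0.029,0.036,0.04],0.01],[[0.029,0.036,0.072],0.01],[[0.029,0.036,0.072],0.01]]'

```text
clock: 11.72
tool_pos: [0.4804, -0.123, 0.1231]
orientation: [179.9, 0.3, -28.3]
force: [-0.0, -0.7, 0.8]
opening: 0.0438
gripper_force: 0.0
```

Call:
send_rows --deltas '[[[0,0,0],0],[[0,0,0],0],[[0,0,0],0],[[0,0,0],0],[[0,0,0],0]]' --gripper 0

```text
clock: 12.13
tool_pos: [0.4828, -0.1225, 0.1276]
orientation: [-179.9, -0.1, -28.1]
force: [0.3, 0.2, 0.3]
opening: 0.0158
gripper_force: 0.1
```

Call:
send_rows --deltas '[[[0,0,0],0],[[0,0,0],0],[[0,0,0],0],[[0,0,0],0],[[0,0,0],0]]'

```text
clock: 12.55
tool_pos: [0.4825, -0.123, 0.1272]
orientation: [180.0, -0.0, -28.1]
force: [-1.5, -4.3, 6.7]
opening: 0.0123
gripper_force: 29.3
```

```bash
python3 o.py
```

```text
[ 0.4825 -0.123   0.1272] [ 1.7998e+02 -5.0000e-02 -2.8100e+01] [-1.5 -4.3  6.7] [-1.58  0.59  0.13] 0.0123 29.3
```

Call:
send_rows --deltas '[[[0,0,-0.005],0],[[0,0,-0.015],0],[[0,0,-0.03],0],[[0,0,-0.045],0],[[0,0,-0.06],0]]'

```text
clock: 12.97
tool_pos: [0.4823, -0.1223, 0.1756]
orientation: [-180.0, 0.0, -28.1]
force: [0.8, 0.4, -0.2]
opening: 0.0116
gripper_force: 29.8
```

```bash
python3 o.py;  python3 - <<'E'
from h import *
s=ctrl.snapshot("side");save({"color":s["color"][150:450,180:580]},"s3")
E
```

```text
[ 0.4823 -0.1223  0.1756] [-1.7997e+02  1.0000e-02 -2.8140e+01] [ 0.8  0.4 -0.2] [-0.06 -0.01 -0.03] 0.0116 29.8
```

View pics/s3.png

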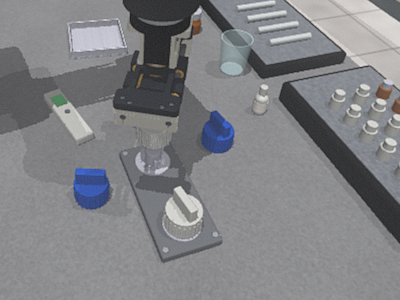

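The side view shows the gripper at (150,110) in the crop holding the cap above the bare post at (152,165), and the sound cap staying down at (184,215). I lift on and carry it to the tray.

```bash
python3 d.py .472 .256 .24 -5
```

```text
t 13.0167 p [ 0.4836 -0.1223  0.178 ] rpy [-1.7988e+02 -1.7000e-01 -2.8100e+01] j [  8.4  10.2 -30.2   0.  -49.4  53.5]
delta [-0.2355 -0.4104 -0.0775] turn -0.2567
```

Call:
send_rows --deltas '[[[0,0,-0.04],0],[[0,0,-0.07],0],[[-0.023,-0.04,-0.077],-0.02],[[-0.046,-0.08,-0.077],-0.05],[[-0.07,-0.12,-0.077],-0.08]]'

```text
clock: 13.43
tool_pos: [0.4782, -0.0104, 0.2373]
orientation: [-179.9, -0.1, -20.9]
force: [0.8, 0.4, -1.5]
opening: 0.0118
gripper_force: 29.8
```

```bash
python3 d.py .477 .253 .24 -5
```

```text
t 13.4333 p [ 0.4782 -0.0104  0.2373] rpy [-1.7988e+02 -8.0000e-02 -2.0940e+01] j [ 22.4   4.4 -28.   -0.  -57.4  46.7]
delta [-0.119  -0.307  -0.0034] turn -0.1771
```

Call:
send_rows --deltas '[[[-0.018,-0.046,0],-0.03],[[-0.036,-0.092,0],-0.06],[[-0.054,-0.138,0],-0.09],[[-0.07,-0.18,0],-0.12],[[-0.083,-0.214,0],-0.15]]'

```text
clock: 13.85
tool_pos: [0.4768, 0.1749, 0.2366]
orientation: [-179.9, -0.0, -7.2]
force: [0.6, -0.2, -0.8]
opening: 0.0118
gripper_force: 29.8
```

```bash
python3 d.py .477 .253 .2 -5
```

```text
t 13.85 p [0.4768 0.1749 0.2366] rpy [-1.7993e+02 -1.0000e-02 -7.2300e+00] j [ 42.3   7.4 -24.7  -0.  -57.8  40.5]
delta [-0.012  -0.0969  0.0458] turn -0.0248
```

Call:
send_rows --deltas '[[[-0.005,-0.04,0],-0.025],[[-0.009,-0.075,0.015],-0.025],[[-0.012,-0.097,0.03],-0.025],[[-0.012,-0.097,0.046],-0.025],[[-0.012,-0.097,0.046],-0.025]]'

```text
clock: 14.27
tool_pos: [0.4762, 0.2503, 0.1964]
orientation: [179.8, 0.2, -5.1]
force: [-0.1, -1.0, -1.1]
opening: 0.012
gripper_force: 29.8
```

```bash
python3 d.py .477 .253 .112 -5; python3 o.py; python3 - <<'E'
from h import *
s=ctrl.snapshot("side");t=ctrl.snapshot("top")
o=np.zeros((480,800,3),np.uint8)
o[:,:400]=cv2.resize(s["color"][70:250,200:350],(400,480));o[:300,400:]=cv2.resize(t["color"][165:315,100:300],(400,300))
save({"color":o},"s4")
E
```

```text
t 14.2667 p [0.4762 0.2503 0.1964] rpy [179.82   0.23  -5.14] j [ 48.6  12.7 -23.9  -0.1 -53.7  36.3]
delta [ 0.0007 -0.0035  0.1055] turn -0.0016
[0.4762 0.2503 0.1964] [179.82   0.23  -5.14] [-0.1 -1.  -1.1] [-0.16  0.1   0.05] 0.012 29.8
```

View pics/s4.png

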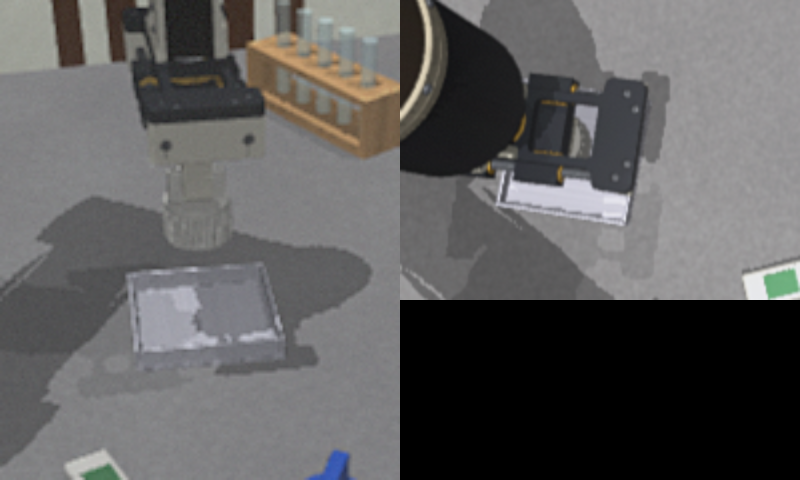

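The views show the cap upright and held over the tray, which is at (205,312) in the crop. I lower it.

Call:
send_rows --deltas '[[[0,0,0.03],0],[[0,0,0.06],0],[[0,0,0.085],0],[[0,0,0.1],0],[[0,0,0.103],0]]'

```text
clock: 14.78
tool_pos: [0.4773, 0.2488, 0.1157]
orientation: [179.9, 0.1, -5.3]
force: [-0.0, -0.4, -0.2]
opening: 0.012
gripper_force: 29.8
```

Call:
send_rows --deltas '[[[0,0,0],0],[[0,0,0],0],[[0,0,0.002],0],[[0,0,0.004],0],[[0,0,0.006],0]]'

```text
clock: 15.2
tool_pos: [0.4781, 0.2505, 0.113]
orientation: [-179.9, -0.1, -5.2]
force: [-0.4, 0.3, -0.4]
opening: 0.0119
gripper_force: 29.8
```

```bash
python3 o.py
```

```text
[0.4781 0.2505 0.113 ] [-1.7993e+02 -6.0000e-02 -5.1800e+00] [-0.4  0.3 -0.4] [-0.06  0.06 -0.07] 0.0119 29.8
```

Call:
send_rows --deltas '[[[0,0,0.0015],0],[[0,0,0.003],0],[[0,0,0.0045],0],[[0,0,0.006],0],[[0,0,0.006],0]]'

```text
clock: 15.62
tool_pos: [0.4778, 0.2502, 0.1075]
orientation: [180.0, 0.0, -5.2]
force: [0.2, -1.0, 1.0]
opening: 0.0121
gripper_force: 29.9
```

```bash
python3 o.py
```

```text
[0.4778 0.2502 0.1075] [179.98   0.    -5.16] [ 0.2 -1.   1. ] [-0.17  0.13 -0.05] 0.0121 29.9
```

One more creep until contact shows.

Call:
send_rows --deltas '[[[0,0,0.0006],0],[[0,0,0.0012],0],[[0,0,0.0018],0],[[0,0,0.0018],0],[[0,0,0.0018],0]]'

```text
clock: 16.03
tool_pos: [0.4778, 0.2501, 0.1073]
orientation: [180.0, -0.0, -5.1]
force: [-6.0, -2.7, 15.6]
opening: 0.0114
gripper_force: 30.0
```

```bash
python3 o.py
```

```text
[0.4778 0.2501 0.1073] [ 1.7999e+02 -2.0000e-02 -5.1400e+00] [-6.  -2.7 15.6] [-0.95  2.21 -0.03] 0.0114 30.0
```

Contact at 15.6 N, so the cap is on the floor. I release and retreat.

Call:
send_rows --deltas '[[[0,0,-0.001],0],[[0,0,-0.001],0],[[0,0,-0.001],0],[[0,0,-0.001],0],[[0,0,-0.001],0]]' --gripper 0.6

```text
clock: 16.45
tool_pos: [0.4778, 0.2502, 0.1065]
orientation: [180.0, 0.0, -5.2]
force: [-0.5, 0.2, 0.3]
opening: 0.0392
gripper_force: 0.0
```

Call:
send_rows --deltas '[[[0,0,-0.02],0],[[0,0,-0.05],0],[[0,0,-0.09],0],[[0,0,-0.13],0],[[0,0,-0.17],0]]'

```text
clock: 16.87
tool_pos: [0.4776, 0.25, 0.2439]
orientation: [180.0, 0.0, -5.2]
force: [0.4, 1.2, 0.1]
opening: 0.053
gripper_force: 0.0
```

Call:
send_rows --deltas '[[[-0.01,-0.04,-0.01],0],[[-0.02,-0.08,-0.02],0],[[-0.02,-0.12,-0.02],0],[[-0.02,-0.16,-0.02],0],[[-0.02,-0.18,-0.02],0]]'

```text
clock: 17.28
tool_pos: [0.4749, 0.3982, 0.2586]
orientation: [-180.0, -0.0, -5.1]
force: [0.2, -0.6, 0.5]
opening: 0.0526
gripper_force: 0.0
```

```bash
python3 o.py; python3 - <<'E'
from h import *
s=ctrl.snapshot("side");t=ctrl.snapshot("top")
o=np.zeros((480,800,3),np.uint8)
o[:,:400]=cv2.resize(s["color"][130:430,200:450],(400,480));o[:300,400:]=cv2.resize(t["color"][165:315,100:300],(400,300))
o[300:480,400:760]=cv2.resize(t["color"][200:290,350:530],(360,180))
save({"color":o},"s5")
E
```

```text
[0.4749 0.3982 0.2586] [-1.7996e+02 -3.0000e-02 -5.1000e+00] [ 0.2 -0.6  0.5] [ 0.07 -0.1   0.01] 0.0526 0.0
```

View pics/s5.png

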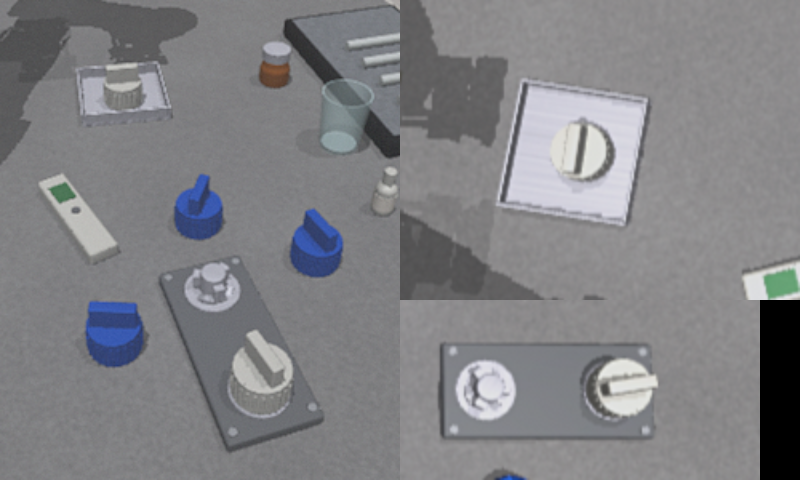

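The last picture shows the rejected cap upright in the tray at (122,88), the near post bare at (212,285), and the sound cap turned and down on the far post at (262,375).

```bash
python3 -c "
from plant import ctrl
print(ctrl.close_job())"
```

```text
the job is handed in; nothing more can be done
None
```

The job is handed in: the sound cap (far post, at y ≈ -0.24) is screwed down against its stop on the gauge, and the one that stopped short (near post) stands upright in the tray, finished at about 17 s of the 58 s allowed.

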